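# Open the parts pot and slide its tray into the dryer

### The job

The turbine rotor in the steel pot has to dry: lift the loose lid off the pot by its knob and set it down gently, knob up, on the black rubber mat. Then slide the tray with the open pot and the drain tap along the desk, without lifting it, between the dryer's guide rails until it is fully home against the blower housing. Keep the load on the tray, the pot upright with the rotor in it, and do not knock the porcelain insulator.

Things in the scene. Friction and masses are not known exactly. Their poses are not given: they have to be found in the camera images.
- dryer: Parts dryer, fixed: grey blower housing (200 mm wide, 130 high, from x = 110 to 200 mm) with two aluminium guide rails on the desk before it that form the tray's slot. Origin at desk level, middle of the slot's mouth; x points into the slot, z up. Straight rails x = 0 to 110 mm, 30 mm high, 136 mm apart inside; before x = 0 they flare to 186 mm apart at x = -45 mm. No floor: tray slides on desk.
- slot_end (a point): Middle of the housing's face at the slot's end, desk level (x = 110 mm in the dryer's frame, same axes); the tray's front edge meets it when home, the tray's rear face then 15 mm outside the flares. Along the straight rails' tops a 4 mm lip, underside 26 mm above the desk, reaches 8 mm inwards over the tray's rim (120 mm between the lips).
- tray: Loose aluminium tray, 170 mm long (x) by 130 wide (y), on the desk before the dryer. Origin at the centre of its underside, x towards its front edge, which goes into the slot; z up. Floor 4 mm thick, rim 20 mm high, 4 thick; at the rear a raised push plate 110 mm wide, 45 high, 8 thick, outer face at x = -85 mm. About 0.7 kg with its load.
- tray_front (a point): Middle of the tray's front edge, at desk level (x = 85 mm in the tray's frame); axes as the tray's.
- tray_plate (a point): Middle of the outer (rear) face of the push plate, 30 mm above the tray's underside; axes as the tray's.
- pot: Round steel pot standing loose in the front half of the tray, outer diameter 84 mm, height 50 mm, wall 4 mm, base 5 mm. Origin at the centre of its underside, z up.
- lid: Loose steel lid on the pot: disc 92 mm across, 5 thick; below it a 71 mm plug, 6 deep, sits in the pot's mouth with 2 mm play; above it a black knob. Origin at the centre of the plug's underside, z up through the knob. Disc top 11 mm above the origin, knob stem (18 mm diameter) up to 26 mm, round head (26 mm diameter) from 26 to 46 mm. 80 g.
- lid_knob (a point): Centre of the head of the lid's knob (26 mm diameter, 20 mm high), 36 mm above the lid's origin.
- rotor: Brass turbine rotor, 66 mm across and 34 mm high, lying in the pot under the lid. Origin at the centre of its underside.
- tap: Steel cylinder drain tap, 66 mm long (y) and 33 mm high, lying across the tray between the pot and the push plate. Origin under its centre.
- mat: Flat black rubber mat, 160 by 160 mm and 3 mm thick, fixed on the desk to the right of the tray; the lid goes here. Origin at the centre of its underside.
- insulator: White ribbed porcelain insulator, 64 mm across and 90 mm high, standing loose on the desk behind the mat, to the right of the tray (bystander). Origin at the centre of its underside.
Mind the look-alikes: they are no part of the job. Of the things that look like the mat, take the one that is nearest to the robot's base at the start. What is shaped like the tray but orange is not meant.

How it is judged:
By the outcome, as a careful person would: the job done as asked, in the order asked, and still so for the second after the job is handed in, with the robot touching nothing.
It also fails if it takes over 67 s, if anything falls off the work surface, if the arm or the gripper's body presses on something with over 40 N, if the wrist force passes 120 N, or if a joint passes its speed limit or range.

### The arm

A 6-joint arm with a two-finger parallel gripper is mounted at the origin on the work surface. World frame = base frame: x ahead of the robot, y to its left, z up, the work surface at z = 0. Lengths are in m, angles in rad, forces in N, time in s.
With the tool pointing down it reaches from about 0.25 to 0.775 m from the base axis. Payload 4 kg.
Tool frame: the origin (TCP) lies between the finger pads; the fingertips stand 11 mm ahead of it and the grasp point (between the pads) lies 8 mm behind it (robot.tip_extent is the z of the fingertips in the tool frame, in m); z points along the fingers, y is the line along which they close (so a half turn about z gives the same grasp; the last joint's range is limited). The gripper opens to 94 mm and grips with 3 to 60 N. Pads are 16 mm wide; open, the fingers measure 119 mm over their backs; the gripper's body (75 mm by 177 mm) begins 78 mm behind the grasp point.
Start: joints at [1.078, 0.087, 1.371, -0, 1.684, -0.103], TCP at [0.209, 0.509, 0.178] pointing down, gripper open.
Joint ranges: [-3.1, 3.1], [-0.76, 2.03], [0.27, 2.55], [-1.08, 4.22], [0.17, 2.65], [-2.57, 2.57]. Speed limits (rad/s): [2.79, 2.79, 3.14, 3.14, 3.14, 3.14].

### API

Orientations are given as [roll, pitch, yaw] about the fixed x, y, z axes, in that order (R = Rz(yaw) Ry(pitch) Rx(roll)).
In Python, from bench import robot, imaging gives the robot as it stands.
- The arm moves only by the shell command python3 -m pendant 'ROWS'. ROWS is JSON, a list of rows, each a list of 7 numbers: the shift along the world's x, y, z in cm, then the turn, a rotation vector about the world's x, y, z in degrees, then the opening, from 0 (shut) to 1 (fully open). In form: [[dx, dy, dz, ax, ay, az, jaw], ...]. A call has 1 to 8 rows; each row shifts and turns the commanded pose from where the row before left it; what a row does not reach is not made up. A row lasts 1/10 s, in which the tool goes at most 50 mm and 8.59 degrees, less where a joint would pass 70% of its speed; a pose out of reach is approached as far as the arm can. A call is refused whole if a number of a shift passes 5 or a number of a turn 8.59, either way. A call with a gripper value outside its range is refused whole. The fingers move at their own pace and stop on an object; the grip force is fixed at half the most. Time passes only in rows, so rows that do not move let the fingers close. It gives the time, the measured TCP pose, the force, the opening and the grip force at its end, in the units of the state.
- robot.get_obs(): the state, without advancing time (a new reading comes with each control period).
- imaging.snapshot(name): name is "side" or "top" or "wrist"; returns the picture (480x640x3 uint8, red, green, blue); there is no depth.
- imaging.camera_params(name): a dict with "camera_matrix" (3x3 intrinsics, pixels), "k1" (the pictures are not rectified: a ray, as slopes to the right and down, at radius r is drawn at 1 + k1 r^2 times it, then the intrinsics apply), "R" (3x3) and "t" (3): a world point X has camera coordinates R X + t. Camera axes: x right, y down, z forward; pixel columns grow to the right and rows downward; lengths in m; the calibration is good to about 2 mm. A picture is of the moment at which its call begins: read the wrist's pose just before it. camera_params takes no time and is no camera call; for the wrist camera it gives the pose at the moment of the call.
- robot.close_job(): hands the job in; it is judged then, once.
The state is a dict: "time": time; "joint_positions": joint angles; "qvel": joint speeds; "joint_torque": joint torques, N m; "tool_pos": TCP position; "ee_rot": TCP orientation; "wrist_force": force on the tool from outside, world axes, zero at the start; "wrist_torque": the same for the moment, N m; "width": finger opening in m; "finger_force": force on a finger pad.
Only numpy, scipy, OpenCV 4.12 (cv2) and the standard library are available. Lean on these libraries where they do the work, as an engineer would, in place of code of your own. Each camera call takes 0.05 s, during which the arm holds its last target. There are 200 camera calls.

## Working session

There is one attempt and no reset: what is moved stays moved. The work goes in short steps, Python scripts to look and compute and a shell command to move; the robot and the scene stay as the last step left them, time stands still between calls to the robot, and variables do not carry over. Pictures are saved under pics/ and viewed, at most 10 in all, crops included, and the job is handed in when it is done.

```bash
ls; mkdir -p pics; cat > h.py <<'E'
import numpy as np, cv2
from bench import robot, imaging
def snap(n,f=None):
    p=imaging.camera_params(n); im=imaging.snapshot(n)
    if f: cv2.imwrite('pics/'+f,im[:,:,::-1])
    return im,p
def ray(p,u,v):
    K=np.array(p['camera_matrix']);d=((np.array([u,v])-K[:2,2])/[K[0,0],K[1,1]])
    s=d.copy()
    for _ in range(20): s=d/(1+p['k1']*(s@s))
    R=np.array(p['R']);t=np.array(p['t'])
    return -R.T@t, R.T@np.array([s[0],s[1],1])
def plane(p,u,v,z):
    c,d=ray(p,u,v); return c+d*(z-c[2])/d[2]
def proj(p,X):
    q=np.array(p['R'])@np.array(X)+np.array(p['t']);s=q[:2]/q[2];s=s*(1+p['k1']*(s@s));K=np.array(p['camera_matrix'])
    return s*[K[0,0],K[1,1]]+K[:2,2]
E
python3 - <<'E'
from h import *
for n in('top','side'):
    im,p=snap(n,n+'0.png'); print(n,p['k1'],np.round(p['camera_matrix'],0).tolist(),(-np.array(p['R']).T@p['t']).round(3))
o=robot.get_obs();print(o['time'],o['tool_pos'],o['ee_rot'],o['width'])
E
```

```text
pics
top -0.16247188943829938 [[584.0, 0.0, 326.0], [0.0, 584.0, 240.0], [0.0, 0.0, 1.0]] [ 0.322 -0.134  1.544]
side -0.006012996617871371 [[592.0, 0.0, 325.0], [0.0, 592.0, 233.0], [0.0, 0.0, 1.0]] [ 0.153 -1.262  0.902]
0.1 [0.20877367 0.50826532 0.17666927] [-3.13969844e+00 -1.88207074e-04  2.75180856e+00] 0.09394142386607615
```

View pics/top0.png

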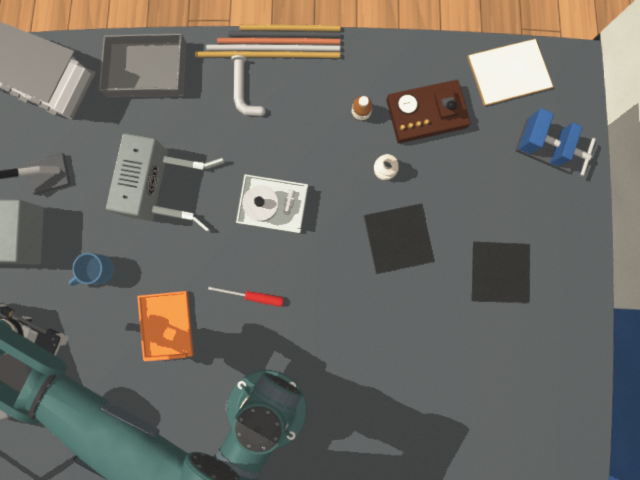

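View pics/side0.png

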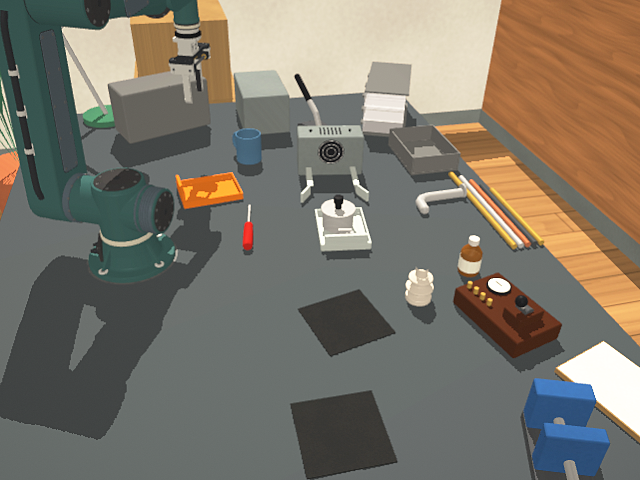

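Top view: white tray with pot at (272,204) and the lid knob at (259,201). The dryer housing is at (137,177), its rails ending at (222,162) and (209,229). The insulator is at (386,167).

Look-alikes:
- Mat: candidates are (399,238) and (501,272). The base is at about (265,410), so I take the nearer one at (399,238).
- Tray: candidates are white (272,204), orange (165,326), which is excluded, and a grey bin (143,65). I take the white one.
- Knob: candidates are the lid knob (259,201) and the black knob on the brown box (450,103). I take the lid's.

```bash
python3 - <<'E'
from h import *
im=cv2.imread('pics/top0.png')[:,:,::-1].copy();p=imaging.camera_params('top')
ims=cv2.imread('pics/side0.png')[:,:,::-1].copy();ps=imaging.camera_params('side')
g=im.max(2).astype(int)
def big(m,box):
    k=np.zeros(m.shape,np.uint8);x0,y0,x1,y1=box;k[y0:y1,x0:x1]=m[y0:y1,x0:x1]
    cs=cv2.findContours(k,cv2.RETR_EXTERNAL,cv2.CHAIN_APPROX_NONE)[0]
    return sorted(cs,key=cv2.contourArea)[::-1]
def rect(c,z):
    W=np.array([plane(p,*q,z)[:2] for q in c[:,0]],np.float32)
    r=cv2.minAreaRect(W); return np.round(r[0],4),np.round(r[1],4),round(r[2],2),np.round(cv2.boxPoints(r),4).tolist()
for nm,m,b,z in[('mat',g<42,(355,195,445,280),.003),('mat2',g<42,(460,235,540,310),.003),('tray',g>125,(230,170,315,238),.02),('ins',g>120,(365,145,410,190),.05)]:
    print(nm,rect(big(m,b)[0],z))
kn=big(g<60,(246,190,272,213))[0];(u,v),r=cv2.minEnclosingCircle(kn);print('knob',u,v,r)
print(plane(p,u,v,.09))
gs=ims.max(2);kn=big(gs<60,(325,190,350,212))[0];x,y,w,h=cv2.boundingRect(kn);print('side knob',x,y,w,h)
# triangulate
c1,d1=ray(p,u,v);c2,d2=ray(ps,x+w/2-.5,y+w*.4)
A=np.c_[d1,-d2];s=np.linalg.lstsq(A,c2-c1,rcond=None)[0];print('tri',c1+s[0]*d1,c2+s[1]*d2)
a=cv2.resize(im[130:245,100:320],None,fx=3,fy=3,interpolation=cv2.INTER_CUBIC)
b=cv2.resize(ims[110:255,280:400],None,fx=3.6,fy=3.6,interpolation=cv2.INTER_CUBIC)[:255]
c=np.zeros((600,660,3),np.uint8);c[:345]=a;c[345:,:432]=b[:255]
cv2.imwrite('pics/c1.png',a[:,:,::-1])
E
```

```text
Traceback (most recent call last):
IndexError: list index out of range
```

```bash
cat > m.py <<'E'
from h import *
im=cv2.imread('pics/top0.png')[:,:,::-1].copy();p=imaging.camera_params('top')
ims=cv2.imread('pics/side0.png')[:,:,::-1].copy();ps=imaging.camera_params('side')
g=im.max(2).astype(int)
print(im[238,399],im[190,430],im[201,259],im[210,240],im[204,272], im[270,500])
def big(m,box):
    k=np.zeros(m.shape,np.uint8);x0,y0,x1,y1=box;k[y0:y1,x0:x1]=m[y0:y1,x0:x1]
    cs=cv2.findContours(k,cv2.RETR_EXTERNAL,cv2.CHAIN_APPROX_NONE)[0]
    return sorted(cs,key=cv2.contourArea)[::-1]
def rect(c,z):
    W=np.array([plane(p,*q,z)[:2] for q in c[:,0]],np.float32)
    r=cv2.minAreaRect(W); return np.round(r[0],4),np.round(r[1],4),round(r[2],2),np.round(cv2.boxPoints(r),4).tolist()
mt=(g<(int(im[238,399].max())+int(im[190,430].max()))/2)
for nm,m,b,z in[('mat',mt,(355,195,445,280),.003),('mat2',mt,(460,235,540,310),.003),('tray',g>125,(230,170,315,238),.02),('ins',g>120,(365,145,410,190),.05)]:
    c=big(m,b); print(nm,rect(c[0],z) if c else None)
kn=big(g<60,(246,190,272,213))[0];(u,v),r=cv2.minEnclosingCircle(kn);print('knob',u,v,r)
print(plane(p,u,v,.09))
gs=ims.max(2);kn=big(gs<60,(325,190,350,212))[0];x,y,w,h=cv2.boundingRect(kn);print('side knob',x,y,w,h)
c1,d1=ray(p,u,v);c2,d2=ray(ps,x+w/2-.5,y+w*.4)
A=np.c_[d1,-d2];s=np.linalg.lstsq(A,c2-c1,rcond=None)[0];print('tri',c1+s[0]*d1,c2+s[1]*d2)
a=cv2.resize(im[130:245,100:320],None,fx=3,fy=3,interpolation=cv2.INTER_CUBIC)
cv2.imwrite('pics/c1.png',a[:,:,::-1])
E
python3 m.py
```

```text
[58 56 53] [ 99 101 103] [54 54 55] [151 152 141] [159 154 147] [57 57 54]
mat (array([ 0.4553, -0.3449]), array([0.1617, 0.1612]), 12.32, [[0.35910001397132874, -0.2833999991416931], [0.3935000002384186, -0.4408999979496002], [0.5515000224113464, -0.40639999508857727], [0.5170999765396118, -0.24889999628067017]])
mat2 (array([ 0.3677, -0.6211]), array([0.1612, 0.1607]), 88.81, [[0.2856999933719635, -0.7001000046730042], [0.4462999999523163, -0.7034000158309937], [0.4496999979019165, -0.5422000288963318], [0.289000004529953, -0.5389000177383423]])
tray (array([ 0.5416, -0.005 ]), array([0.1736, 0.1344]), 81.57, [[0.4625000059604645, -0.08100000023841858], [0.5953999757766724, -0.1006999984383583], [0.6208000183105469, 0.07100000232458115], [0.4878999888896942, 0.09070000052452087]])
ins (array([ 0.6381, -0.3028]), array([0.0629, 0.0718]), 45.85, [[0.590499997138977, -0.3003000020980835], [0.6419000029563904, -0.35030001401901245], [0.685699999332428, -0.3052000105381012], [0.6342999935150146, -0.25519999861717224]])
knob 259.5 201.125 4.155292510986328
[0.53598905 0.01890064 0.09      ]
side knob 334 195 9 14
tri [0.53619059 0.01904452 0.08862869] [0.53615934 0.01905141 0.08862482]
```

View pics/c1.png

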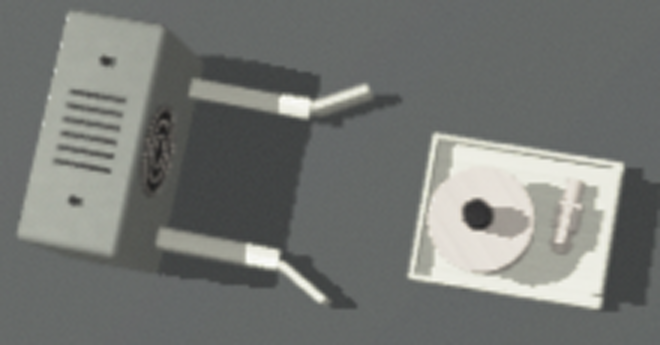

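The crop confirms the white tray, the pot with the lid and black knob at the front, and the tap behind. It also shows the dryer slot with its flare tips at crop (369,90) and (324,301). I'll compute the dryer pose and move above the knob.

```bash
python3 -m pendant '[[2.3,-3.5,0,0,0,-5,1],[2.3,-3.5,0,0,0,-5.5,1],[2.3,-3.5,0,0,0,-5.5,1],[2.3,-3.5,0,0,0,-5.5,1],[2.3,-3.5,0,0,0,-5.5,1],[2.3,-3.5,0,0,0,-5.5,1],[2.3,-3.5,0,0,0,-5.5,1],[2.3,-3.5,0,0,0,-5.5,1]]'; python3 - <<'E'
from h import *
p=imaging.camera_params('top')
W=lambda x,y,z:plane(p,100+(x-1)/3,130+(y-1)/3,z)[:2]
H=[W(*q,.13) for q in[(68,12),(163,25),(110,255),(18,238)]]
print('housing',np.round(H,4).tolist())
r=cv2.minAreaRect(np.array(H,np.float32));print(r)
a=W(369,90,.03);b=W(324,301,.03);print('flare',a,b,np.hypot(*(a-b)),np.degrees(np.arctan2(*(b-a)[::-1])))
a=W(311,106,.03);b=W(279,257,.03);print('mouth',a,b,(a+b)/2,np.hypot(*(a-b)),np.degrees(np.arctan2(*(b-a)[::-1])))
E
```

```text
time: 0.9
tool_pos: [0.3934, 0.2271, 0.1773]
ee_rot: [-3.141, -0.0, 1.989]
wrist_force: [2.2, 0.2, 0.0]
width: 0.0941
finger_force: 0.0
housing [[0.6989, 0.3681], [0.6873, 0.2851], [0.4933, 0.3206], [0.5068, 0.4005]]
((0.5970311164855957, 0.3427867889404297), (0.08379071950912476, 0.19725994765758514), 80.41620635986328)
flare [0.65457312 0.12598244] [0.46701146 0.15960911] 0.19055216131151542 169.8358073579483
mouth [0.6398152  0.17716995] [0.50518341 0.200702  ] [0.57249931 0.18893597] 0.13667288003279013 170.0855286902692
```

```bash
python3 -m pendant '[[2.4,-3.5,0,0,0,-5.6,1],[2.4,-3.5,0,0,0,-5.6,1],[2.4,-3.5,-0.5,0,0,-5.6,1],[2.4,-3.5,-1,0,0,-5.6,1],[2.4,-3.5,-1.5,0,0,-5.6,1],[2.2,-3.3,-1,0,0,-5.6,1],[0,0,0,0,0,0,1]]'; python3 - <<'E'
from h import *
im,p=snap('wrist','w1.png');o=robot.get_obs();print(o['tool_pos'],o['ee_rot'],(-np.array(p['R']).T@p['t']).round(3),p['k1'])
print(proj(p,[.536,.019,.094]),proj(p,[.58,.24,.03]))
E
```

```text
time: 1.6
tool_pos: [0.5352, 0.0168, 0.1344]
ee_rot: [-3.137, 0.002, 1.4]
wrist_force: [0.2, 1.0, 0.9]
width: 0.0938
finger_force: 0.0
[0.5345937  0.01899665 0.13553478] [-3.13743044e+00  3.73554161e-04  1.40292982e+00] [0.549 0.094 0.341] -0.020644060136915957
[327.03799451 243.45235059] [334.6161372  -58.38788504]
```

View pics/w1.png

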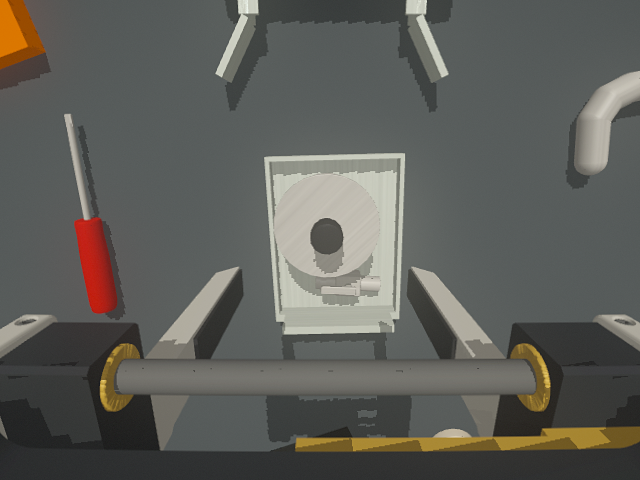

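Wrist view: the knob is at (327,236), slightly above my prediction of (327,243). The flares are at (235,45) and (432,45), and the tray corners at (266,157) and (404,154). I'll re-measure with the arm settled.

```bash
python3 - <<'E'
from h import *
im,p=snap('wrist','w2.png');o=robot.get_obs();print(o['tool_pos'],o['ee_rot'])
g=im.max(2); m=((g<85)&(np.indices(g.shape)[0]>210)&(np.indices(g.shape)[0]<262)).astype(np.uint8);m[:,:300]=0;m[:,352:]=0
n,l,s,c=cv2.connectedComponentsWithStats(m);i=1+s[1:,4].argmax();x,y,w,h,a=s[i];print('knob',s[i],c[i])
u=x+w/2-.5
# head = cylinder: far edge (top of image) ~ top rim z .094; near edge -> bottom rim z .074
for z,v in((.094,y),(.094,y+h-1),(.074,y+h-1),(.084,y+h/2)): print(z,plane(p,u,v,z))
for X in([.536,.019,.094],[.536,.019,.074]): print(proj(p,X))
for q in[(266,157),(404,154),(399,320),(278,320)]: print('tray',plane(p,*q,.02))
for q in[(218,75),(446,75)]: print('flare',plane(p,*q,.03))
for q in[(247,13),(417,13)]: print('mouth',plane(p,*q,.03))
E
```

```text
[0.53448084 0.0203114  0.1365496 ] [-3.13886517e+00 -2.82134347e-04  1.40515361e+00]
knob [312 220  32  36 814] [327.60933661 238.99262899]
0.094 [0.53875884 0.03898728 0.094     ]
0.094 [0.53416682 0.01162319 0.094     ]
0.074 [0.53307684 0.00481407 0.074     ]
0.084 [0.5359762  0.02224917 0.084     ]
[328.26580486 245.63940279]
[328.15006309 238.3523841 ]
tray [0.48969499 0.090691   0.02      ]
tray [0.61629339 0.07198551 0.02      ]
tray [ 0.59290994 -0.09804607  0.02      ]
tray [ 0.46617787 -0.07682116  0.02      ]
flare [0.46554891 0.16467771 0.03      ]
flare [0.65654803 0.13209859 0.03      ]
mouth [0.5003966  0.20622342 0.03      ]
mouth [0.63701433 0.18282983 0.03      ]
```

```bash
python3 -m pendant '[[0.1,0.1,-2,0,0,0,1],[0,0,-2,0,0,0,1],[0,0,-1.4,0,0,0,1],[0,0,-0.6,0,0,0,1],[0,0,0,0,0,0,0.6]]';python3 -m pendant '[[0,0,0,0,0,0,0],[0,0,0,0,0,0,0],[0,0,0,0,0,0,0],[0,0,0,0,0,0,0],[0,0,0,0,0,0,0],[0,0,0,0,0,0,0]]'
```

```text
time: 2.2
tool_pos: [0.5352, 0.0225, 0.0771]
ee_rot: [-3.14, 0.0, 1.407]
wrist_force: [0.1, -0.4, 0.1]
width: 0.0892
finger_force: 0.0
time: 2.8
tool_pos: [0.5361, 0.0217, 0.0778]
ee_rot: [3.141, -0.0, 1.406]
wrist_force: [-0.5, -0.5, -0.2]
width: 0.0412
finger_force: 0.0
```

```bash
python3 -m pendant '[[0,0,0,0,0,0,0],[0,0,0,0,0,0,0],[0,0,0,0,0,0,0],[0,0,0,0,0,0,0],[0,0,0,0,0,0,0],[0,0,0,0,0,0,0]]'
```

```text
time: 3.4
tool_pos: [0.536, 0.0218, 0.0777]
ee_rot: [3.142, -0.0, 1.406]
wrist_force: [-0.4, 0.6, -0.5]
width: 0.0005
finger_force: 0.0
```

The fingers closed on nothing, so I'll look again.

```bash
python3 - <<'E'
from h import *
im,p=snap('wrist');im2,p2=snap('side')
a=cv2.resize(im[130:400,180:480],(600,540));b=cv2.resize(im2[160:270,290:400],(200,200))
a[:200,400:]=b
cv2.imwrite('pics/w3.png',a[:,:,::-1])
E
```

```text
(no output)
```

View pics/w3.png

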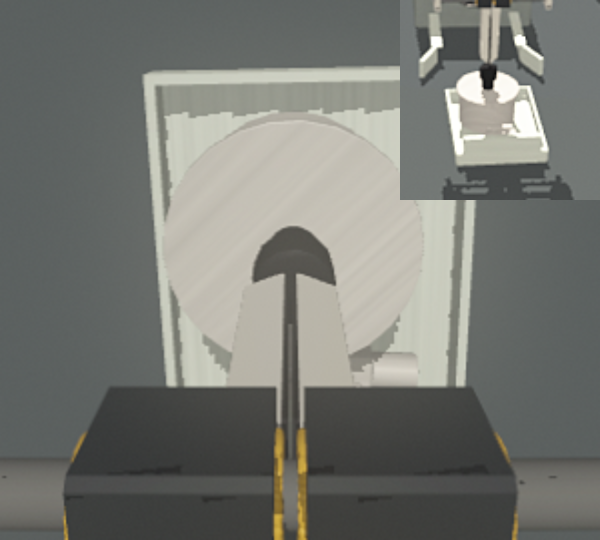

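```bash
python3 - <<'E'
from h import *
im,p=snap('wrist');o=robot.get_obs();T=o['tool_pos'];print(T)
for z in(.067,.085): print('tip',z,proj(p,[T[0],T[1],z]),'crop',(proj(p,[T[0],T[1],z])-[180,130])*2)
ims,ps=snap('side')
for z in(.067,.085): q=proj(ps,[T[0],T[1],z]);print('side',z,q,(q-[290,160])*200/110)
gs=ims.max(2);kn=(gs<60).astype(np.uint8);kn[:185]=0;kn[215:]=0;kn[:,:325]=0;kn[:,352:]=0
n,l,s,c=cv2.connectedComponentsWithStats(kn);print(s[1:],c[1:])
for z in (.059,.074,.094): print(z,proj(ps,[.536,.0215,z]),proj(ps,[.536,.0085,z]))
b=cv2.resize(ims[140:240,280:400],None,fx=6,fy=6,interpolation=cv2.INTER_CUBIC)
cv2.imwrite('pics/s2.png',b[:,:,::-1])
E
```

```text
[0.5360014  0.02175998 0.07769186]
tip 0.067 [326.34028075 259.61158925] crop [292.68056151 259.22317851]
tip 0.085 [326.4424647  269.32156589] crop [292.88492941 278.64313178]
side 0.067 [337.37558949 205.03567828] [86.13743544 81.88305142]
side 0.085 [337.62068311 199.25614504] [86.5830602  71.37480916]
[[336 195   1   1   1]
 [334 195   9  14  91]] [[336.         195.        ]
 [338.15384615 201.28571429]]
0.059 [337.29289703 207.63129575] [338.5880904  210.19268287]
0.074 [337.49591404 202.84760434] [338.7995259  205.39136197]
0.094 [337.7700383  196.38808287] [339.08504032 198.90748263]
```

View pics/s2.png

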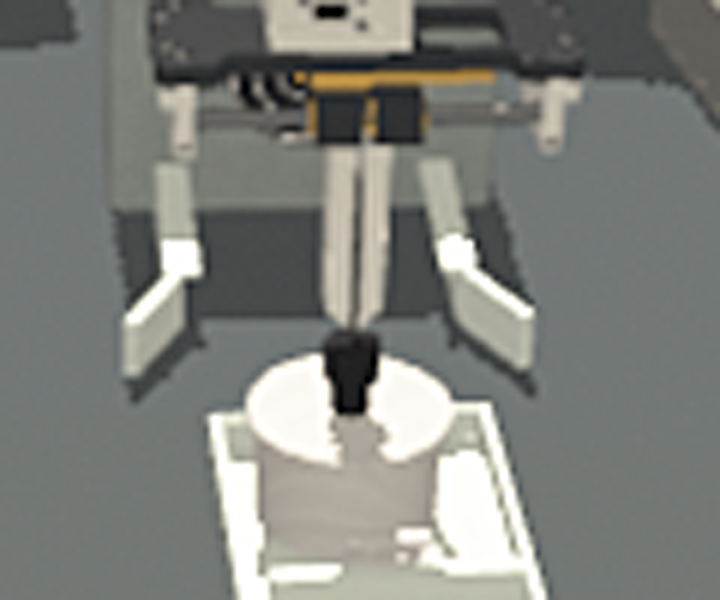

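```bash
python3 - <<'E'
from h import *
print(robot.tip_extent,[a for a in dir(robot) if a[0]!='_'],{k:np.round(v,3) for k,v in robot.get_obs().items()})
im,p=snap('wrist')
ps=imaging.camera_params('side')
# tip centre: wrist px ~ (180+291/2,130+277/2), side px (280+353/6,140+327/6)
c1,d1=ray(p,325.5,268.5);c2,d2=ray(ps,338.8,194.5)
s=np.linalg.lstsq(np.c_[d1,-d2],c2-c1,rcond=None)[0];print(c1+s[0]*d1,c2+s[1]*d2)
E
```

```text
0.011 ['IKError', 'close_job', 'get_obs', 'tip_extent'] {'time': np.float64(3.6), 'joint_positions': array([-0.065,  0.098,  1.558, -0.   ,  1.485,  0.1  ]), 'qvel': array([-0.001,  0.001, -0.   ,  0.   , -0.001, -0.   ]), 'joint_torque': array([-1.0000e-03, -3.3384e+01, -2.9160e+01,  7.5000e-02,  9.0000e-03,
        0.0000e+00]), 'tool_pos': array([0.536, 0.022, 0.078]), 'ee_rot': array([3.142, 0.   , 1.406]), 'wrist_force': array([-0.299, -0.272, -0.176]), 'wrist_torque': array([-0.078,  0.048, -0.013]), 'finger_force': np.float64(0.0), 'width': np.float64(0.001)}
[0.53623393 0.02685155 0.09659199] [0.53991004 0.02584489 0.09674853]
```

```bash
python3 -m pendant '[[0,0,3,0,0,0,1],[0,0,3,0,0,0,1],[0,0,0,0,0,0,1],[0,0,0,0,0,0,1],[0,0,0,0,0,0,1]]'; python3 - <<'E'
from h import *
im,p=snap('wrist');o=robot.get_obs();T=o['tool_pos'];print(T,o['width'])
y=o['ee_rot'][2]-np.pi/2;w=o['width']/2
for k in(-1,1):
  for z in(T[2]-.011,T[2]+.008,T[2]+.019): print(k,z,proj(p,[T[0]+k*w*np.cos(y),T[1]+k*w*np.sin(y),z]))
ims,ps=snap('side')
for k in(-1,1): print('side tip pred',proj(ps,[T[0]+k*w*np.cos(y),T[1]+k*w*np.sin(y),T[2]-.011]))
print('knob pred',[proj(p,[.536,.0215,z]) for z in(.059,.074,.094)])
a=np.zeros((600,640,3),np.uint8);a[:270]=im[130:400];b=cv2.resize(ims[120:230,270:410],None,fx=3,fy=3);a[270:,:420]=b;cv2.imwrite('pics/w4.png',a[:,:,::-1])
E
```

```text
time: 4.15
tool_pos: [0.5352, 0.0218, 0.1362]
ee_rot: [-3.139, 0.0, 1.406]
wrist_force: [-0.2, 0.7, -0.7]
width: 0.0369
finger_force: 0.0
[0.53495574 0.02180889 0.13586988] 0.04134941894005201
-1 0.12486987558709785 [295.7937909  259.31164838]
-1 0.14386987558709785 [293.21039313 269.55508834]
-1 0.15486987558709783 [291.50269128 276.32828139]
1 0.12486987558709785 [356.46593643 259.35130499]
1 0.14386987558709785 [359.07985422 269.60467757]
1 0.15486987558709783 [360.80781773 276.38499717]
side tip pred [329.88401309 186.39135597]
side tip pred [345.66468882 186.03830742]
knob pred [array([327.33143604, 233.78337606]), array([327.40206134, 238.6215153 ]), array([327.50833167, 245.9043057 ])]
```

View pics/w4.png

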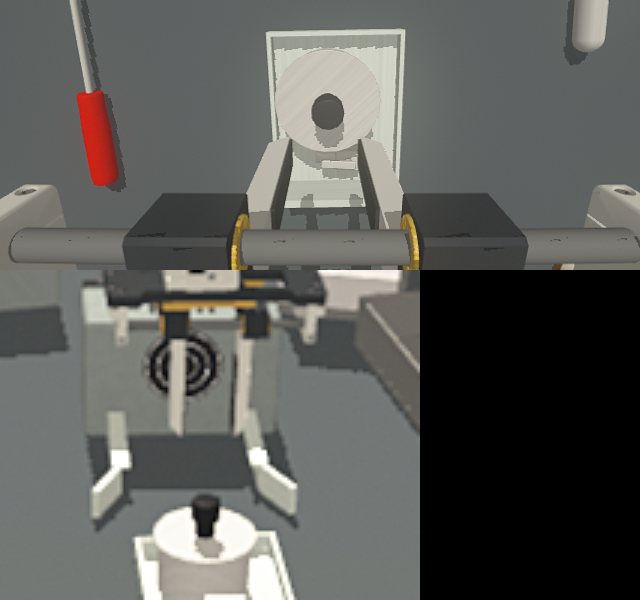

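The wrist view shows the knob at (327,241). In the side view the fingertips (row 174) stand about 30 mm higher than the reported pose implies (row 186), and triangulating the shut tips gives the same offset. So I'll go by the pictures: descend 30 mm lower, in steps, watching the force.

```bash
python3 -m pendant '[[0,0,-1,0,0,0,1],[0,0,-1.5,0,0,0,1],[0,0,-1.5,0,0,0,1],[0,0,-1.5,0,0,0,1],[0,0,-1.2,0,0,0,1],[0,0,-1,0,0,0,1],[0,0,0,0,0,0,1]]'; python3 - <<'E'
from h import *
im,p=snap('wrist');ims,ps=snap('side');o=robot.get_obs();print(o['tool_pos'],o['width'],o['wrist_force'])
T=o['tool_pos']
for z in (.04,.06,.08): print(z,proj(ps,[T[0]-.05,T[1],z]),proj(p,[T[0]-.05,T[1],z]))
a=np.zeros((600,640,3),np.uint8);a[:270]=im[130:400];b=cv2.resize(ims[140:250,270:410],None,fx=3,fy=3);a[270:,:420]=b;cv2.imwrite('pics/w5.png',a[:,:,::-1])
E
```

```text
time: 4.95
tool_pos: [0.5346, 0.0218, 0.0585]
ee_rot: [-3.138, 0.0, 1.406]
wrist_force: [-0.5, 0.6, 0.4]
width: 0.094
finger_force: 0.0
[0.53616309 0.02176789 0.06075162] 0.09417118946574488 [ 0.67201043 -0.2341959  -0.2128186 ]
0.04 [319.00694365 215.70498661] [259.01502057 266.44483385]
0.06 [319.14561172 209.37440691] [253.17588343 277.43727711]
0.08 [319.28631208 202.95145688] [246.23489214 290.51070497]
```

View pics/w5.png

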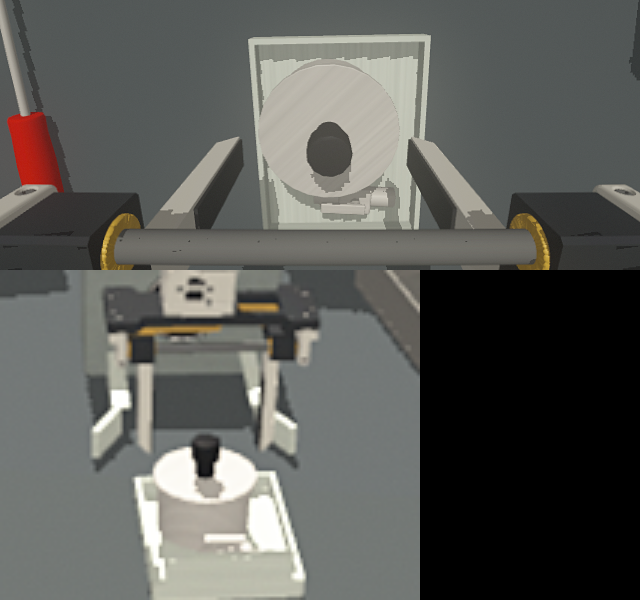

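```bash
cat >> h.py <<'E'
def tri(p,a,q,b):
    c1,d1=ray(p,*a);c2,d2=ray(q,*b)
    s=np.linalg.lstsq(np.c_[d1,-d2],c2-c1,rcond=None)[0];return np.round(c1+s[0]*d1,4),np.round(c2+s[1]*d2,4)
E
python3 - <<'E'
from h import *
p=imaging.camera_params('wrist');ps=imaging.camera_params('side')
print('L tip',tri(p,(235,268.5),ps,(318,200.5)))
print('R tip',tri(p,(415,269),ps,(358.5,200)))
print('tray fl',tri(p,(249,168.5),ps,(270+137/3,140+(476-270)/3)),'fr',tri(p,(430,166.5),ps,(270+274/3,140+(474-270)/3)))
print('knob c',tri(p,(329,279.5),ps,(270+206/3,140+(445-270)/3)))
pt=imaging.camera_params('top')
print('knob top/wrist',tri(p,(329,282),pt,(259.5,201.1)))
c=-np.array(p['R']).T@p['t'];print(c-robot.get_obs()['tool_pos'],np.array(p['R'])[2])
E
```

```text
L tip (array([0.4836, 0.0358, 0.0802]), array([0.4859, 0.0349, 0.0797]))
R tip (array([0.5891, 0.017 , 0.0777]), array([0.5925, 0.0164, 0.0787]))
tray fl (array([0.4911, 0.0888, 0.0208]), array([0.4933, 0.0879, 0.0203])) fr (array([0.6203, 0.0685, 0.0176]), array([0.6203, 0.0685, 0.0176]))
knob c (array([0.5377, 0.0227, 0.087 ]), array([0.539 , 0.0224, 0.0871]))
knob top/wrist (array([0.5372, 0.0195, 0.0832]), array([0.537 , 0.0196, 0.0832]))
[0.01197759 0.07742455 0.20724427] [-0.04490012 -0.26432716 -0.96338732]
```

Two-view triangulation agrees on the knob and tray, but puts the tips at z≈0.079 against a reported 0.050. I'll go down 14 mm more and close.

```bash
python3 -m pendant '[[0,0,-0.5,0,0,0,1],[0,0,-0.5,0,0,0,1],[0,0,-0.3,0,0,0,1],[0,0,0,0,0,0,0.5],[0,0,0,0,0,0,0.1],[0,0,0,0,0,0,0],[0,0,0,0,0,0,0]]';python3 -m pendant '[[0,0,0,0,0,0,0],[0,0,0,0,0,0,0],[0,0,0,0,0,0,0],[0,0,0,0,0,0,0],[0,0,0,0,0,0,0]]'
```

```text
time: 5.75
tool_pos: [0.5362, 0.0218, 0.048]
ee_rot: [3.141, -0.0, 1.406]
wrist_force: [0.6, -0.5, -0.5]
width: 0.0654
finger_force: 0.0
time: 6.25
tool_pos: [0.5361, 0.0217, 0.0477]
ee_rot: [3.141, 0.0, 1.406]
wrist_force: [0.4, -0.4, -0.5]
width: 0.0256
finger_force: 22.0
```

```bash
python3 -m pendant '[[0,0,0,0,0,0,0],[0,0,0.5,0,0,0,0],[0,0,1,0,0,0,0],[0,0,1.5,0,0,0,0],[0,0,1.5,0,0,0,0],[0,0,1.5,0,0,0,0],[0,0,1,0,0,0,0]]';python3 -m pendant '[[-0.3,-1.5,0,0,0,0,0],[-0.6,-3,0,0,0,0,0],[-0.8,-3.5,0,0,0,0,0],[-0.9,-4,0,0,0,0,0],[-0.9,-4,0,0,0,0,0],[-0.9,-4,0,0,0,0,0],[-0.9,-4,0,0,0,0,0],[-0.9,-4,0,0,0,0,0]]';python3 -m pendant '[[-0.8,-4,0,0,0,0,0],[-0.6,-2.5,-1,0,0,0,0],[-0.4,-1.7,-1.5,0,0,0,0],[-0.1,-0.5,-1.5,0,0,0,0],[0,0,-1,0,0,0,0],[0,0,0,0,0,0,0],[0,0,0,0,0,0,0]]'
```

```text
time: 6.95
tool_pos: [0.537, 0.0217, 0.1205]
ee_rot: [3.138, -0.0, 1.406]
wrist_force: [0.3, 0.1, -0.6]
width: 0.0252
finger_force: 30.0
time: 7.75
tool_pos: [0.4723, -0.2605, 0.1171]
ee_rot: [-3.14, -0.0, 1.405]
wrist_force: [0.5, 0.3, -0.2]
width: 0.0253
finger_force: 30.0
time: 8.45
tool_pos: [0.4553, -0.3438, 0.0673]
ee_rot: [-3.141, -0.001, 1.408]
wrist_force: [0.2, -0.2, -0.1]
width: 0.0254
finger_force: 30.0
```

```bash
python3 - <<'E'
from h import *
im,p=snap('wrist');ims,ps=snap('side');o=robot.get_obs();print(o['tool_pos'],o['width'],o['finger_force'],o['wrist_force'])
a=np.zeros((600,640,3),np.uint8);a[:270]=im[130:400];b=cv2.resize(ims[220:330,260:440],None,fx=3,fy=3);a[270:,:540]=b;cv2.imwrite('pics/w6.png',a[:,:,::-1])
E
```

```text
[ 0.45591852 -0.34459606  0.0685957 ] 0.025396618596487345 29.999821186065674 [ 0.54780734 -0.10391045 -0.28753828]
```

View pics/w6.png

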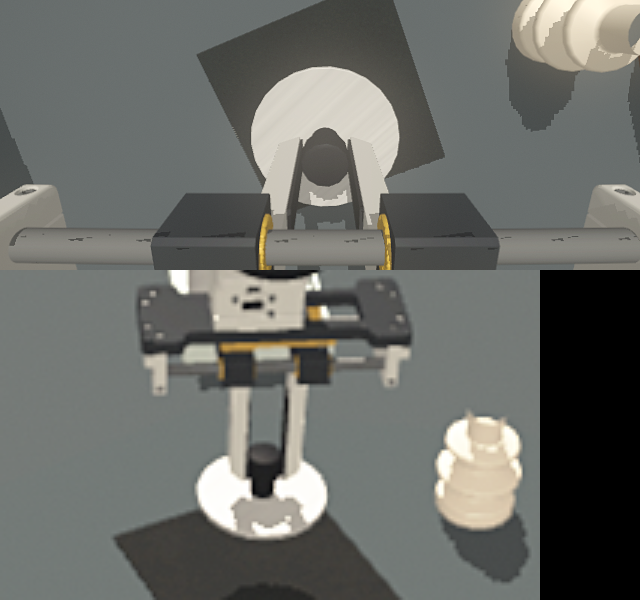

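The lid hangs level over the chosen mat, and the insulator is well clear at (580,160). I'll lower it, gently at the end.

```bash
python3 -m pendant '[[0,0,-1.5,0,0,0,0],[0,0,-1.5,0,0,0,0],[0,0,-1.3,0,0,0,0],[0,0,-0.9,0,0,0,0],[0,0,-0.5,0,0,0,0],[0,0,-0.3,0,0,0,0],[0,0,0,0,0,0,0],[0,0,0,0,0,0,0]]';python3 -m pendant '[[0,0,-0.1,0,0,0,0],[0,0,-0.1,0,0,0,0],[0,0,-0.1,0,0,0,0],[0,0,0,0,0,0,0]]'
```

```text
time: 9.35
tool_pos: [0.4554, -0.3456, 0.0082]
ee_rot: [3.141, 0.001, 1.406]
wrist_force: [-0.5, -0.9, -1.7]
width: 0.0252
finger_force: 30.0
time: 9.75
tool_pos: [0.4549, -0.3452, 0.0046]
ee_rot: [-3.142, -0.0, 1.406]
wrist_force: [0.2, -0.3, -0.9]
width: 0.0254
finger_force: 30.0
```

```bash
python3 -m pendant '[[0,0,-0.1,0,0,0,0],[0,0,0,0,0,0,0]]';python3 -m pendant '[[0,0,-0.1,0,0,0,0],[0,0,0,0,0,0,0]]'
```

```text
time: 9.95
tool_pos: [0.4549, -0.3452, 0.0036]
ee_rot: [-3.142, -0.0, 1.406]
wrist_force: [0.8, 0.5, -0.9]
width: 0.0254
finger_force: 30.0
time: 10.15
tool_pos: [0.4551, -0.3453, 0.0028]
ee_rot: [3.141, 0.0, 1.406]
wrist_force: [0.9, 0.3, 0.0]
width: 0.0254
finger_force: 30.0
```

```bash
python3 -m pendant '[[0,0,-0.1,0,0,0,0],[0,0,0,0,0,0,0]]';python3 -m pendant '[[0,0,-0.1,0,0,0,0],[0,0,0,0,0,0,0]]'
```

```text
time: 10.35
tool_pos: [0.4551, -0.3453, 0.0027]
ee_rot: [3.141, 0.0, 1.406]
wrist_force: [-0.9, 1.7, 5.3]
width: 0.0253
finger_force: 30.0
time: 10.55
tool_pos: [0.4551, -0.3454, 0.0027]
ee_rot: [3.141, 0.0, 1.406]
wrist_force: [-2.9, 3.2, 9.6]
width: 0.0252
finger_force: 30.0
```

Touchdown is clear. I'll ease off, release and rise.

```bash
python3 -m pendant '[[0,0,0.2,0,0,0,0],[0,0,0,0,0,0,0.4],[0,0,0,0,0,0,0.7],[0,0,0,0,0,0,0.7],[0,0,0,0,0,0,0.7],[0,0,0,0,0,0,0.7],[0,0,0,0,0,0,0.7]]';python3 -m pendant '[[0,0,1,0,0,0,0.7],[0,0,2,0,0,0,0.7],[0,0,3,0,0,0,0.7],[0,0,3,0,0,0,0.7],[0,0,2,0,0,0,0.7],[0,0,0,0,0,0,0.7]]'
python3 - <<'E'
from h import *
im,p=snap('wrist','w7.png');ims,ps=snap('side','s7.png')
E
```

```text
time: 11.25
tool_pos: [0.455, -0.3452, 0.0026]
ee_rot: [-3.142, -0.0, 1.406]
wrist_force: [-0.9, -0.3, 0.0]
width: 0.0651
finger_force: 0.0
time: 11.85
tool_pos: [0.4571, -0.3471, 0.1178]
ee_rot: [3.134, 0.005, 1.406]
wrist_force: [-0.2, 0.0, 0.5]
width: 0.0658
finger_force: 0.0
```

View pics/s7.png

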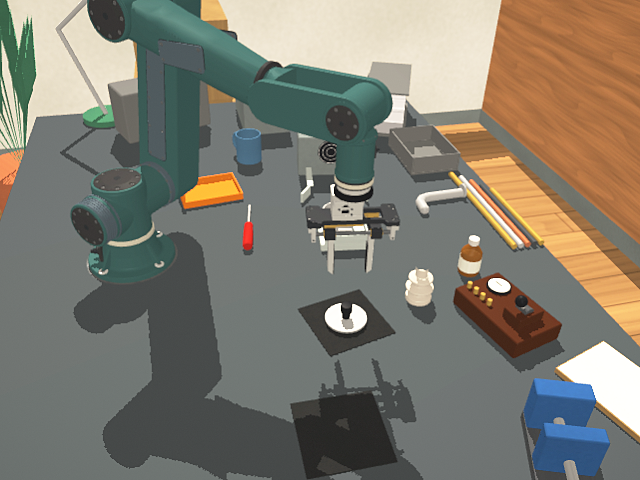

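The lid stands on the mat, knob up, at (346,318), with the insulator untouched at (420,287). The picture quota is used up, so from here I work by numbers. Next I go behind the push plate and re-measure.

```bash
python3 -m pendant '[[0.8,2,0,0,0,0,0.7],[1.3,3.8,0,0,0,0,0.7],[1.3,3.8,0,0,0,0,0.7],[1.3,3.8,0,0,0,0,0.7],[1.2,3.6,0,0,0,0,0.7],[0.5,1.5,0,0,0,0,0.7],[0,0,0,0,0,0,0.7],[0,0,0,0,0,0,0.7]]'
cat > t.py <<'E'
from h import *
im,p=snap('wrist');o=robot.get_obs();print(o['tool_pos'],o['ee_rot'])
pt=imaging.camera_params('top')
ex=[proj(p,X) for X in([.4897,.0907,.02],[.618,.0715,.02],[.47,.162,.03],[.655,.129,.03],[.536,.02,.054])]
print('expected px',np.round(ex).tolist())
g=im.max(2);m=(g>120).astype(np.uint8)
n,l,s,c=cv2.connectedComponentsWithStats(m)
for i in range(1,n):
    if s[i,4]>250: print(s[i],c[i].round())
cv2.imwrite('pics/t.png',im[:,:,::-1])
E
python3 t.py
```

```text
time: 12.75
tool_pos: [0.5183, -0.1609, 0.1117]
ee_rot: [-3.14, 0.001, 1.406]
wrist_force: [0.8, -0.5, 0.3]
width: 0.0658
finger_force: 0.0
[ 0.51834131 -0.16144452  0.11197809] [-3.14029252e+00  6.89129697e-04  1.40503744e+00]
expected px [[232.0, -92.0], [409.0, -96.0], [175.0, -218.0], [458.0, -215.0], [308.0, -17.0]]
[   0    0   54  137 4809] [25. 72.]
[  237     0   170   150 24005] [323.  72.]
[ 599  232   41   66 1871] [620. 259.]
[ 195  266   70   93 2502] [227. 318.]
[ 386  266  102   93 3225] [430. 319.]
[   0  314   71  134 6719] [ 31. 383.]
[ 584  314   56   72 2736] [615. 347.]
[164 344  30  68 891] [176. 378.]
[ 179  344  307   68 6897] [348. 378.]
[ 225  391  415   61 8829] [479. 433.]
[253 395  35  36 744] [270. 408.]
[302 395  36  38 946] [319. 410.]
[201 396  27  54 745] [212. 414.]
```

```bash
python3 - <<'E'
from h import *
im,p=snap('wrist');g=im.max(2)
h=np.radians(81.6);f=np.array([np.cos(h),np.sin(h)]);l=np.array([-f[1],f[0]]);r=np.array([.5289,-.0872])
for s in(.065,.055,0,-.055,-.065): print(s,[proj(p,[*(r+s*l),z]).round(1).tolist() for z in(0,.02,.045)])
for u in (260,290,322,350,380): print(u,g[90:160:3,u])
print('row100',g[60,225:250],g[60,395:420])
E
```

```text
0.065 [[252.8, 145.4], [248.0, 145.8], [241.0, 146.3]]
0.055 [[263.8, 145.1], [259.6, 145.5], [253.7, 146.0]]
0 [[324.2, 143.8], [324.1, 144.1], [323.9, 144.5]]
-0.055 [[384.7, 142.7], [388.7, 142.9], [394.4, 143.2]]
-0.065 [[395.7, 142.5], [400.4, 142.7], [407.2, 142.9]]
260 [220 220 220 221 221 221 222 221 222 222 222 222 221 222 222 221 219 218
 218 225  89  91  90  88]
290 [169 169 167 168 168 182 211 220 219 218 218 218 216 216 215 215 219 219
 219 186  94  94  93  92]
322 [213 208 159 158 156 150 131 172 171 171 169 170 169 169 167 223 218 219
 218 130  95  94  92  91]
350 [212 212 215 215 208 201 146 169 169 168 167 207 181 162 212 219 217 218
 218  96  93  93  91  91]
380 [221 221 221 220 220 219 219 219 218 218 218 218 218 217 217 215 215 215
 218  88  92  92  90  90]
row100 [112 110 111 111 109 112 113 112 112 111 111 113 112 114 112 108 150 228
 221 222 223 215 125 132 129] [131 136 140 181 227 223 223 226 214 112 118 120 118 119 118 118 118 117
 117 117 117 117 116 117 116]
```

```bash
python3 -m pendant '[[0,0,-2.5,0,0,0,0.7],[0,0,-3,0,0,0,0.7],[0.2,1,-2.5,0,0,0,0.7],[0.2,1,-1.5,0,0,0,0.7],[0.1,0.5,-1,0,0,0,0.7],[0,0,-0.5,0,0,0,0.7],[0,0,-0.4,0,0,0,0.7],[0,0,0,0,0,0,0.7]]';  python3 - <<'E'
from h import *
im,p=snap('wrist');o=robot.get_obs();T=o['tool_pos'];print(T,o['ee_rot'],o['wrist_force'])
h=np.radians(81.9);f=np.array([np.cos(h),np.sin(h)]);l=np.array([-f[1],f[0]]);r=np.array([.5289,-.089]);F=r+.17*f
for q,z in((F+.065*l,.02),(F-.065*l,.02),([.4655,.1647],.03),([.6565,.1321],.03)): print(proj(p,[*q,z]).round(1))
g=im.max(2);m=(g>135).astype(np.uint8)
n,l_,s,c=cv2.connectedComponentsWithStats(m)
for i in range(1,n):
    if s[i,4]>250 and s[i,1]<250: print(s[i],c[i].round())
cv2.imwrite('pics/t.png',im[:,:,::-1])
E
```

```text
time: 13.65
tool_pos: [0.5242, -0.136, -0.001]
ee_rot: [3.141, 0.0, 1.405]
wrist_force: [0.4, -0.1, 0.2]
width: 0.0657
finger_force: 0.0
[ 0.52442234 -0.13600224 -0.0006312 ] [3.14034940e+00 4.60686615e-04 1.40547892e+00] [ 0.30834871 -0.43831533 -0.69276115]
[ 161.6 -182.6]
[ 460.3 -192.3]
[  43.7 -420.4]
[ 556.7 -423.2]
[  181     0   271   210 44233] [320. 107.]
```

```bash
python3 -m pendant '[[0.1,0.8,0,0,0,0,0.7],[0.1,0.8,0,0,0,0,0.7],[0.1,0.7,0,0,0,0,0.7],[0.1,0.5,0,0,0,0,0.7],[0,0.3,0,0,0,0,0.7],[0,0.3,0,0,0,0,0.7],[0,0.3,0,0,0,0,0.7]]'; python3 -m pendant '[[0,0.3,0,0,0,0,0.7],[0,0.3,0,0,0,0,0.7],[0,0.3,0,0,0,0,0.7],[0,0.3,0,0,0,0,0.7]]'
```

```text
time: 14.4
tool_pos: [0.5279, -0.0989, -0.0013]
ee_rot: [3.141, 0.002, 1.407]
wrist_force: [-0.1, -4.2, -0.4]
width: 0.0658
finger_force: 1.9
time: 14.8
tool_pos: [0.5281, -0.0865, -0.0013]
ee_rot: [3.141, 0.0, 1.406]
wrist_force: [0.6, -4.6, -0.8]
width: 0.066
finger_force: 2.0
```

```bash
python3 -m pendant '[[0.05,0.4,0,0,0,0,0.7],[0.05,0.6,0,0,0,0,0.7],[0.05,0.6,0,0,0,0,0.7],[0.07,0.6,0,0,0,0,0.7],[0.07,0.6,0,0,0,0,0.7],[0.07,0.6,0,0,0,0,0.7],[0.07,0.6,0,0,0,0,0.7],[0.05,0.4,0,0,0,0,0.7]]'; python3 - <<'E'
from h import *
im,p=snap('top','t2.png');ims,ps=snap('side','s3.png');imw,pw=snap('wrist','w3b.png');o=robot.get_obs();print(o['tool_pos'],o['wrist_force'])
# tray pose in wrist rear edge and side rims
g=imw.max(2)
for r in(20,60,100,150):
    e=np.where(np.abs(np.diff(g[r].astype(int)))>40)[0];print(r,e, [plane(pw,e[0]+.5,r,.02)[:2].round(4),plane(pw,e[-1]+.5,r,.02)[:2].round(4)] if len(e) else '')
# top image: tray bright mask
gt=im.max(2);m=np.zeros(gt.shape,np.uint8);m[130:245,190:330]=(gt>150)[130:245,190:330]
n,l,s,c=cv2.connectedComponentsWithStats(m)
for i in range(1,n):
    if s[i,4]>30:print('top',s[i],c[i].round())
E
```

```text
time: 15.6
tool_pos: [0.5328, -0.0416, -0.0013]
ee_rot: [-3.142, -0.0, 1.407]
wrist_force: [-1.4, -5.2, -0.5]
width: 0.0656
finger_force: 2.4
[ 0.53287363 -0.04094003 -0.00130513] [ 0.42578099 -0.52968389  0.1773807 ]
20 [191 260 359 397 439 449 458] [array([0.4898, 0.1034]), array([0.6184, 0.082 ])]
60 [194 202 205 214 248 289 322 392 436 437 446 454] [array([0.4867, 0.0857]), array([0.6152, 0.0643])]
100 [198 205 206 216 251 385 434 451] [array([0.4838, 0.067 ]), array([0.6123, 0.0456])]
150 [202 210 218 385 430 439 446] [array([0.4795, 0.0423]), array([0.6079, 0.0209])]
top [190 158  33  11 163] [204. 163.]
top [214 171  31  52 740] [227. 195.]
top [229 190  13  22 164] [234. 200.]
top [247 199  41  29 428] [261. 214.]
top [190 213  19  18  86] [198. 222.]
```

```bash
python3 -m pendant '[[0.05,0.4,0,0,0,0,0.7],[0.08,0.6,0,0,0,0,0.7],[0.08,0.6,0,0,0,0,0.7],[0.08,0.6,0,0,0,0,0.7],[0.08,0.6,0,0,0,0,0.7]]'; python3 -m pendant '[[0.08,0.6,0,0,0,0,0.7],[0.09,0.6,0,0,0,0,0.7],[0.09,0.6,0,0,0,0,0.7],[0.1,0.6,0,0,0,0,0.7]]';python3 - <<'E'
from h import *
imw,pw=snap('wrist','w4b.png');o=robot.get_obs();print(o['tool_pos'],o['wrist_force'])
g=imw.max(2)
for r in(10,20,60,100,150):
    e=np.where(np.abs(np.diff(g[r].astype(int)))>40)[0];print(r,e, [plane(pw,e[0]+.5,r,.02)[:2].round(4),plane(pw,e[-1]+.5,r,.02)[:2].round(4)] if len(e) else '')
E
```

```text
time: 16.25
tool_pos: [0.5365, -0.014, -0.0013]
ee_rot: [-3.142, 0.0, 1.406]
wrist_force: [-1.7, -5.0, 0.7]
width: 0.0657
finger_force: 2.4
time: 16.65
tool_pos: [0.5401, 0.0102, -0.0013]
ee_rot: [-3.142, 0.0, 1.406]
wrist_force: [-0.8, -5.0, 0.9]
width: 0.0656
finger_force: 2.5
[ 0.54027452  0.01143165 -0.00129249] [-0.38771928 -3.19145626  0.27208514]
10 [120 122 190 198 200 270 343 440 450 459 525 535] [array([0.464 , 0.1649]), array([0.6632, 0.1317])]
20 [190 191 258 357 439 440 449 458 490] [array([0.4967, 0.1546]), array([0.6412, 0.1306])]
60 [194 202 205 248 289 322 392 437 446 454] [array([0.494 , 0.1369]), array([0.6224, 0.1154])]
100 [197 198 205 206 433 451] [array([0.4906, 0.1183]), array([0.6195, 0.0968])]
150 [202 210 384 430 439 446] [array([0.4868, 0.0935]), array([0.6151, 0.0721])]
```

```bash
python3 -m pendant '[[0.08,0.5,0,0,0,0,0.7],[0.1,0.6,0,0,0,0,0.7],[0.1,0.6,0,0,0,0,0.7],[0.1,0.6,0,0,0,0,0.7]]'; python3 -m pendant '[[0.1,0.6,0,0,0,0,0.7],[0.1,0.6,0,0,0,0,0.7],[0.1,0.6,0,0,0,0,0.7],[0.1,0.6,0,0,0,0,0.7]]'; python3 -m pendant '[[0.1,0.6,0,0,0,0,0.7],[0.1,0.6,0,0,0,0,0.7],[0.1,0.6,0,0,0,0,0.7],[0.1,0.6,0,0,0,0,0.7]]'
```

```text
time: 17.1
tool_pos: [0.5438, 0.0328, -0.0013]
ee_rot: [-3.142, 0.0, 1.406]
wrist_force: [-0.5, -5.5, 1.1]
width: 0.0657
finger_force: 2.5
time: 17.5
tool_pos: [0.5478, 0.0568, -0.0013]
ee_rot: [-3.141, 0.001, 1.406]
wrist_force: [-0.1, -5.3, 0.6]
width: 0.0653
finger_force: 2.6
time: 17.9
tool_pos: [0.5518, 0.0808, -0.0013]
ee_rot: [-3.141, 0.001, 1.406]
wrist_force: [-1.2, -4.6, 1.1]
width: 0.0657
finger_force: 2.6
```

Running smoothly with no side load. About 4 cm to go, so I'll slow down near the end.

```bash
python3 -m pendant '[[0.1,0.6,0,0,0,0,0.7],[0.1,0.6,0,0,0,0,0.7],[0.1,0.6,0,0,0,0,0.7],[0.1,0.5,0,0,0,0,0.7],[0.07,0.4,0,0,0,0,0.7],[0.05,0.3,0,0,0,0,0.7]]'; python3 -m pendant '[[0.05,0.3,0,0,0,0,0.7],[0.05,0.3,0,0,0,0,0.7],[0.05,0.3,0,0,0,0,0.7]]'; python3 -m pendant '[[0.03,0.2,0,0,0,0,0.7],[0.03,0.2,0,0,0,0,0.7]]'
```

```text
time: 18.5
tool_pos: [0.5569, 0.1108, -0.0013]
ee_rot: [-3.141, 0.001, 1.406]
wrist_force: [-1.9, -4.5, 1.4]
width: 0.0657
finger_force: 2.7
time: 18.8
tool_pos: [0.5584, 0.1196, -0.0013]
ee_rot: [-3.141, 0.001, 1.406]
wrist_force: [-1.0, -5.5, 1.8]
width: 0.0657
finger_force: 2.7
time: 19.0
tool_pos: [0.5587, 0.1219, -0.0013]
ee_rot: [-3.141, 0.004, 1.406]
wrist_force: [-2.7, -12.2, 2.7]
width: 0.066
finger_force: 6.0
```

```bash
python3 -m pendant '[[0.02,0.15,0,0,0,0,0.7],[0,0,0,0,0,0,0.7]]'; python3 -m pendant '[[0.02,0.1,0,0,0,0,0.7],[0,0,0,0,0,0,0.7]]'
```

```text
time: 19.2
tool_pos: [0.5586, 0.1219, -0.0012]
ee_rot: [-3.141, 0.007, 1.406]
wrist_force: [-3.1, -11.9, 3.5]
width: 0.0657
finger_force: 6.2
time: 19.4
tool_pos: [0.5586, 0.1219, -0.0012]
ee_rot: [-3.14, 0.009, 1.405]
wrist_force: [-4.4, -13.7, 3.9]
width: 0.0661
finger_force: 7.3
```

```bash
python3 -m pendant '[[0.04,0.3,0,0,0,0,0.7],[0.04,0.3,0,0,0,0,0.7],[0,0,0,0,0,0,0.7]]'; python3 -m pendant '[[-0.1,-0.8,0,0,0,0,0.7],[-0.1,-0.6,0,0,0,0,0.7],[-0.2,-1.2,0,0,0,0,0.7],[-0.3,-2,0,0,0,0,0.7],[-0.4,-2.5,0.5,0,0,0,0.7],[0,-2,2,0,0,0,0.7],[0,-2,3,0,0,0,0.7],[0,0,3,0,0,0,0.7]]'; python3 -m pendant '[[0,-2,3,0,0,0,0.7],[0,-4,2,0,0,0,0.7],[0,-4,2,0,0,0,0.7],[0,-2,0,0,0,0,0.7],[0,0,0,0,0,0,0.7],[0,0,0,0,0,0,0.7]]'
python3 - <<'E'
from h import *
im,p=snap('wrist','w9.png');o=robot.get_obs();print(o['tool_pos'])
h=np.radians(80.3);f=np.array([np.cos(h),np.sin(h)]);l=np.array([-f[1],f[0]]);E=np.array([.588,.300])
D=lambda a,b,z:proj(p,[*(E+a*f+b*l),z]).round(1).tolist()
print('rear plate bottom',D(-.17,.055,0),D(-.17,0,0),D(-.17,-.055,0),'top',D(-.17,.055,.045),D(-.17,-.055,.045))
print('flare tips',D(-.155,.093,0),D(-.155,-.093,0),D(-.155,.093,.03),D(-.155,-.093,.03))
g=im.max(2);m=(g>135).astype(np.uint8);n,L,s,c=cv2.connectedComponentsWithStats(m)
for i in range(1,n):
    if s[i,4]>150 and s[i,1]<300: print(s[i],c[i].round())
E
```

```text
time: 19.7
tool_pos: [0.558, 0.1218, -0.0011]
ee_rot: [-3.139, 0.02, 1.404]
wrist_force: [-8.7, -25.9, 8.7]
width: 0.0659
finger_force: 14.0
time: 20.5
tool_pos: [0.5489, 0.02, 0.0839]
ee_rot: [-3.14, -0.001, 1.404]
wrist_force: [1.2, -0.1, -0.3]
width: 0.0658
finger_force: 0.0
time: 21.1
tool_pos: [0.5493, -0.0979, 0.1532]
ee_rot: [-3.141, -0.002, 1.406]
wrist_force: [0.2, 0.4, -0.1]
width: 0.0659
finger_force: 0.0
[ 0.54916965 -0.09743057  0.15294399]
rear plate bottom [235.8, -29.0] [295.7, -29.1] [355.7, -28.8] top [221.4, -56.0] [360.6, -56.0]
flare tips [193.2, -47.5] [398.0, -47.4] [179.7, -66.6] [405.5, -66.6]
[  24    0   51  206 3575] [ 50. 134.]
[ 551    0   31   51 1383] [566.  23.]
[ 195  267   69   91 2311] [227. 316.]
[ 386  267   69   91 2314] [422. 317.]
[ 541  280   99   72 3401] [586. 312.]
```

```bash
python3 -m pendant '[[0.2,2,1,0,0,0,0.7],[0.4,4,1,0,0,0,0.7],[0.4,4,1,0,0,0,0.7],[0.3,3,0,0,0,0,0.7],[0.1,1,0,0,0,0,0.7],[0,0,0,0,0,0,0.7],[0,0,0,0,0,0,0.7]]'
python3 - <<'E'
from h import *
im,p=snap('wrist','w10.png');ims,ps=snap('side','s10.png');o=robot.get_obs();print(o['tool_pos'])
h=np.radians(80.3);f=np.array([np.cos(h),np.sin(h)]);l=np.array([-f[1],f[0]]);E=np.array([.588,.300])
D=lambda a,b,z:proj(p,[*(E+a*f+b*l),z]).round(1).tolist()
print('rear bottom',D(-.17,.055,0),D(-.17,-.055,0),'plate top',D(-.17,.055,.045),D(-.17,-.055,.045),'front rim',D(0,.065,.02),D(0,-.065,.02))
print('flare tips',D(-.155,.093,0),D(-.155,-.093,0),D(-.155,.093,.03),D(-.155,-.093,.03),'housing',D(0,.1,.13),D(0,-.1,.13),'pot',D(-.045,0,.054))
g=im.max(2);m=(g>135).astype(np.uint8);n,L,s,c=cv2.connectedComponentsWithStats(m)
for i in range(1,n):
    if s[i,4]>100 and s[i,1]<250: print(s[i],c[i].round())
u=int((D(-.17,0,.02))[0]);print('col',u)
for q in (u-30,u,u+30): e=np.abs(np.diff(g[:260,q].astype(int)));print(q,[(int(i),int(g[i,q]),int(g[i+1,q])) for i in np.where(e>25)[0]])
# brass check
hsv=cv2.cvtColor(im,cv2.COLOR_RGB2HSV);b=((hsv[...,0]>12)&(hsv[...,0]<32)&(hsv[...,1]>80)).astype(np.uint8);b[260:]=0
n,L,s,c=cv2.connectedComponentsWithStats(b);print('brass',[(s[i].tolist(),c[i].round()) for i in range(1,n) if s[i,4]>80])
E
```

```text
time: 21.85
tool_pos: [0.5629, 0.041, 0.183]
ee_rot: [-3.14, 0.001, 1.407]
wrist_force: [0.4, 0.4, 0.6]
width: 0.0658
finger_force: 0.0
[0.5631373  0.04019582 0.18320899]
rear bottom [259.3, 129.2] [359.3, 129.7] plate top [250.6, 127.9] [363.7, 128.3] front rim [236.6, -62.8] [377.7, -62.5]
flare tips [223.9, 114.8] [394.6, 115.5] [215.3, 112.8] [400.5, 113.5] housing [136.0, -162.1] [460.6, -162.2] pot [305.4, -24.3]
[   0    0   65  113 4883] [23. 58.]
[  210     0   196   131 17865] [309.  64.]
[ 521   97  119  100 3843] [568. 136.]
[  80  143   42  171 2345] [101. 253.]
col 308
278 [(38, 143, 205), (43, 184, 145), (93, 164, 197), (94, 197, 227), (128, 212, 163), (129, 163, 104), (164, 79, 109)]
308 [(31, 158, 199), (32, 199, 230), (34, 233, 207), (35, 207, 142), (38, 152, 178), (40, 177, 213), (44, 203, 174), (45, 174, 135), (79, 183, 221), (87, 198, 162), (119, 163, 211), (128, 210, 161), (129, 161, 103), (164, 81, 111)]
338 [(1, 152, 181), (16, 186, 151), (78, 187, 227), (109, 164, 209), (128, 223, 168), (129, 168, 109), (166, 79, 109)]
brass [([0, 0, 64, 113, 4793], array([23., 58.])), ([261, 0, 72, 43, 2266], array([296.,  20.]))]
```

```bash
python3 - <<'E'
from h import *
im=cv2.imread('pics/w10.png').max(2)
p=imaging.camera_params('wrist')
for r in range(96,126,2): 
    a=im[r,200:262];b=im[r,360:415];print(r,np.where(a>150)[0][[0,-1]]+200 if (a>150).any() else '-',np.where(b>150)[0][[0,-1]]+360 if (b>150).any() else '-')
# side view: lid on mat, insulator
s=cv2.imread('pics/s10.png');s7=cv2.imread('pics/s7.png')
d=cv2.absdiff(s,s7).max(2);print('ins/lid change',(d[265:310,402:437]>30).sum(),(d[295:340,320:372]>30).sum())
E
```

```text
96 [217 261] [360 397]
98 [216 261] [360 398]
100 [215 261] [360 399]
102 [214 261] [360 400]
104 [214 261] [360 401]
106 [213 261] [360 402]
108 [212 261] [360 403]
110 [211 261] [360 403]
112 [210 261] [360 404]
114 [212 261] [360 405]
116 [245 261] [360 403]
118 [245 261] [360 370]
120 [245 261] [360 370]
122 [245 261] [360 370]
124 [245 261] [360 370]
ins/lid change 18 746
```

```bash
python3 - <<'E'
import cv2,numpy as np
for n in('s7','s10'):
    s=cv2.imread(f'pics/{n}.png').max(2)
    m=np.zeros(s.shape,np.uint8);m[290:345,310:385]=(s>110)[290:345,310:385];x=cv2.boundingRect(m)
    k=np.zeros(s.shape,np.uint8);k[298:325,335:358]=(s<50)[298:325,335:358]
    print(n,x,cv2.boundingRect(k),s[318,325:370:4],s[335:350:5,346])
E
```

```text
s7 (310, 290, 75, 55) (335, 302, 23, 17) [255 254 254 254 255  17 164 255 254 254 255  64] [39 65 65]
s10 (310, 290, 75, 43) (335, 298, 23, 21) [143 170 172 169 164  19 128 174 174 174 179  40] [36 42 67]
```

The lid hasn't moved; it is only in the arm's shadow now. The tray is home, the rotor is visible in the pot, and the robot is clear, so I'll hand in.

```bash
python3 -c "
from bench import robot
print(robot.close_job())"
```

```text
the job is handed in; nothing more can be done
None
```

The job is handed in at about 22 s: the lid stands knob up on the mat nearest the base, the tray is home against the blower housing (hard stop at about 26 N) with the rotor in the open pot, and the insulator is untouched.

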